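Start a cure cycle under the dust cover

ROBOT

A 7-joint arm with a two-finger parallel gripper is mounted at the origin on the work surface. World frame = base frame: x ahead of the robot, y to its left, z up, the work surface at z = 0. Lengths are in m, angles in rad, forces in N, time in s.
With the tool pointing down it reaches from about 0.35 to 0.775 m from the base axis. Payload 3.1 kg.
Tool frame: the origin (TCP) lies at the very end of the fingers, on their centre line; the grasp point (between the pads) lies 19 mm behind it (robot.pinch_z is the distance from the TCP to the grasp point, in m); y points along the fingers, x is the direction in which the jaws open and shut, and the axes are right-handed (so a half turn about y gives the same grasp; the last joint's range is limited). The gripper opens to 85 mm and grips with 20 to 120 N. Pads are 22 mm wide; open, the fingers measure 114 mm over their backs; the gripper's body (76 mm by 85 mm) begins 54 mm behind the grasp point. The pads swing forward as they close: fully open they stand 13 mm farther back than shut.
Start: joints at [-1.268, 0.311, 0.014, 1.512, -0.004, 1.319, -0.027], TCP at [0.186, 0.518, 0.231] pointing down, gripper open.
Joint ranges: [-2.7, 2.7], [-0.3, 1.91], [-1.27, 1.3], [0.12, 2.57], [-1.44, 4.58], [0.2, 2.03], [-3.05, 3.05]. Speed limits (rad/s): [2.79, 2.79, 3.14, 3.14, 3.14, 3.14, 3.14].

INTERFACE

Orientations are given as a unit quaternion [x, y, z, w].
In Python, from rig import robot gives the robot as it stands. The module is installed in compiled form; this text tells all that it offers.
- The arm moves only by the tool arm_command, never from a script. Its argument "rows" is a list of rows, each a list of 3 entries, a list of its own where there are three numbers: the closure, from -1 (fully open) to 1 (shut), then the shift along the tool's x, y, z in units of 30 mm (1.0 is 30 mm), then the turn, a rotation vector about the tool's x, y, z in units of 6 degrees (1.0 is 6 degrees). In form: [[claw, [tx, ty, tz], [wx, wy, wz]], ...]. A call has exactly 5 rows; each row is the pose to reach, as a shift and turn from the pose commanded when the call began, along the tool's axes at that moment; what a row does not reach only later rows make up. A row lasts 1/12 s, in which the tool goes at most 41.7 mm and 7.16 degrees, less where a joint would pass 70% of its speed; a pose out of reach is approached as far as the arm can. A call with a gripper value outside its range is refused whole. The fingers move at their own pace and stop on an object; "grip_force" is the grip in N (left out, the last holds). Time passes only in rows, so rows that repeat a pose let the fingers close, or fill a call up. It gives the time, the measured TCP pose, the force and the opening at its end, in the units of the state.
- robot.observe(): the state, without advancing time (a new reading comes with each control period).
- robot.get_image(name): name is "scene" or "side" or "wrist"; returns (picture, depth): 400x640x3 uint8, red, green, blue; 400x640 float32, m along the optical axis (not along the pixel's ray), 0 where there is no reading.
- robot.camera_info(name): a dict with "vertical_fov" (degrees; the focal length in pixels is half the picture's height over the tangent of half this angle, whatever the lens; pixels are square), "cx", "cy" (the principal point, pixels), "distortion" ([k1, k2, p1, p2, k3] as OpenCV has them; the pictures are not rectified), "eye" and "rotation" of the camera in the world. Camera axes: x right, y down, z forward; pixel columns grow to the right and rows downward; lengths in m; the calibration is good to about 2 mm. A picture is of the moment at which its call begins: read the wrist's pose just before it. camera_info takes no time and is no camera call; for the wrist camera it gives the pose at the moment of the call.
- robot.sign_off(): hands the job in, once; it reports no verdict.
Trained networks look in the newest picture that a camera, given by its name, has taken for a name from the list of things; names that differ only in an ending like _2 or _b are one class to them, and where a whole thing is asked for, a point or a joint stands for the part that bears it (a point fixed in the world has none). Each returns a list of dicts, best first, with "score" (0 to 1); they miss things now and then, are a little off and sometimes report something else, mostly with a low value. They report only what shows in the picture. A call takes as long as a camera call. They do not tell look-alikes from the thing itself.
- robot.look_for(name, camera): "location" ([x, y, z] in m, in world coordinates, good to about 4 mm: the middle of the surface that is visible of it).
The state is a dict: "clock": time; "joint_pos": joint angles; "dq": joint speeds; "tau": joint torques, N m; "ee_pos": TCP position; "tcp_rot": TCP orientation; "force": force on the tool from outside, world axes, zero at the start; "ft_torque": the same for the moment, N m; "gripper_width": finger opening in m.
Only numpy, scipy, OpenCV 4.12 (cv2) and the standard library are available. Lean on these libraries where they do the work, as an engineer would, in place of code of your own. Each camera call takes 0.05 s, during which the arm holds its last target. There are 200 camera calls.

TASK

Set the lamp lever on the dimmer box straight upright (half power). Then slide the dust cover on the start box fully aside, press the round key that it hid gently all the way down and hold it there for about a second, let it come up, and slide the cover fully home again. Leave the lever upright, and do not disturb the bottle, the scraper or the cup.

Things in the scene. Friction and masses are not known exactly. Their poses are not given: they have to be found in the camera images.
- startbox: Start box, fixed to the bench: grey painted slab 100 (x) x 190 (y) x 30 mm high; origin at the centre of its underside, on the bench, z up. Its flat top (deck) is 30 mm above the bench. Low aluminium rails (8 mm high) run along its long sides (y) and low end strips (8 mm) across its ends. The black hood-shaped dust cover slides on the deck along the box's y.
- key_spot (a point): Point on the deck (30 mm above the bench) exactly below the centre of the round key, which the closed cover hides; axes as the start box. The key is a black round cap, 26 mm across, in a grey collar 38 mm across. It is pressed straight down. How high it stands is not known beforehand: its top, unpressed, may be anywhere from 9 to 23 mm above the deck and must be found by touch (or seen). The cap stands 9 mm proud of its collar. It breaks above 30 N.
- key (a joint): Travel of the key in m: 0 up, 0.006 all the way down. Spring: starts to move at about 1.8 N, 7.2 N at the bottom, where it meets a hard stop; it comes up by itself when let go.
- cover (a joint): Travel of the dust cover in m: 0 fully home (shut over the key), 0.090 fully aside; it grows towards the start box's +y. It has a stop at either end, slides with about 2.5 N of friction and stays where it is left.
- cover_grip (a point): Centre of the upright grip rib on top of the cover; moves with the cover; axes as the start box. Rib: 45 mm along x, 12 mm thick along y (the sliding direction), 26 mm high, its centre 71 mm above the bench, its top 84 mm. The hood below it is 78 (x) x 80 (y) mm, its flat top 58 mm above the bench; open underneath.
- dimmer: Lamp dimmer box, fixed to the bench: 100 x 100 x 35 mm grey slab with two aluminium cheeks up to 55 mm high on either side of a slot; origin at the centre of its underside on the bench, z up. The lever swings in the slot in the box's x-z plane; its hinge axis is parallel to the box's y, 45 mm above the origin.
- lever (a joint): Angle of the lamp lever in rad: 0 leans 0.7 rad from vertical towards the dimmer's -x, 0.7 is straight upright (half power), 1.4 leans 0.7 rad towards +x. Friction holds it where it is left (about 0.2 N m, 3 N at the grip).
- lever_grip (a point): Centre of the black grip at the end of the lever, 64 mm from the hinge axis; moves with the lever. Grip: 20 mm wide along the dimmer's y, 12 mm thick, 36 mm long along the lever; the lever ends 82 mm from the hinge.
- bottle_mid (a point): Bystander: clear bottle, 64 mm across, 150 mm tall, standing; the point is half-way up.
- scraper_grip (a point): Bystander: scraper (spatula) lying flat; the point is at its handle.
- cup_mid (a point): Bystander: clear cup, 70 mm across the rim, 75 mm tall, standing; the point is half-way up.
There are look-alikes about, which are no part of the job. Leave any green or purple look-alike of the startbox alone.

How it is judged:
By the outcome, as a careful person would: the job done as asked, in the order asked, and still so for the second after the job is handed in, with the robot touching nothing.
It also fails if it takes over 72 s, if anything falls off the work surface, if the arm or the gripper's body presses on something with over 40 N, if the wrist force passes 120 N, or if a joint passes its speed limit or range.

## Working session

There is one attempt and no reset: what is moved stays moved. The work goes in short steps, Python scripts to look and compute and a tool call to move; the robot and the scene stay as the last step left them, time stands still between calls to the robot, and variables do not carry over. Pictures are saved under pics/ and viewed, about 8 in all and at most 12, crops included, and the job is handed in when it is done.

Besides the shell and the picture viewer there is one more tool, called after ">>>" as name(argument=value, ...) on one line, values as JSON. arm_command: Moves the arm, as the interface text tells. Its arguments: {"type":"object","properties":{"rows":{"type":"array","items":{"type":"array"}},"grip_force":{"type":"number"}},"required":["rows"]}

```bash
mkdir -p pics; python3 - <<'E'
from rig import robot
import cv2,numpy as np
s=robot.observe();print({k:np.round(v,3).tolist() for k,v in s.items()})
ims=[]
for c in("scene","side"):
    p,d=robot.get_image(c);np.savez(f"{c}0.npz",p=p,d=d);cv2.imwrite(f"pics/{c}0.png",p[:,:,::-1])
    i=robot.camera_info(c);print(c,i)
    for n in("startbox","cover_grip","dimmer","lever_grip","bottle_mid","scraper_grip","cup_mid"):
        print(n,[(np.round(r["location"],3).tolist(),round(r["score"],2)) for r in robot.look_for(n,c)][:4])
print(robot.observe()["clock"])
E
```

```text
{'clock': 0.0, 'joint_pos': [-1.268, 0.312, 0.014, 1.513, -0.004, 1.319, -0.027], 'dq': [0.001, -0.001, -0.001, -0.001, 0.0, 0.001, 0.002], 'tau': [0.0, -37.99, 0.146, -23.059, 0.012, 0.014, -0.0], 'ee_pos': [0.186, 0.517, 0.23], 'tcp_rot': [0.579, 0.406, -0.408, -0.578], 'force': [-0.094, -0.534, -0.884], 'ft_torque': [0.02, -0.023, -0.04], 'gripper_width': 0.085}
scene {'vertical_fov': 45.70308871292411, 'cx': 318.3600782665849, 'cy': 196.0974866179369, 'distortion': array([-0.10977916,  0.        ,  0.        ,  0.        ,  0.        ]), 'eye': array([ 1.28020724, -0.67308404,  1.04381514]), 'rotation': array([ 0.82425566,  0.39739696, -0.16760093, -0.36686263])}
startbox [([0.392, 0.044, 0.036], 0.75), ([0.552, -0.203, 0.037], 0.72), ([0.225, -0.306, 0.034], 0.63)]
cover_grip [([0.398, 0.026, 0.063], 0.97), ([0.218, -0.342, 0.056], 0.96), ([0.54, -0.235, 0.062], 0.92)]
dimmer [([0.604, 0.11, 0.036], 0.68)]
lever_grip [([0.567, 0.121, 0.085], 0.73)]
bottle_mid [([0.63, 0.402, 0.077], 0.7), ([0.568, 0.125, 0.086], 0.46)]
scraper_grip [([0.626, -0.421, 0.005], 0.79), ([0.551, -0.203, 0.038], 0.31)]
cup_mid [([0.775, -0.036, 0.049], 0.6), ([0.565, 0.121, 0.086], 0.42)]
side {'vertical_fov': 55.17983227596026, 'cx': 317.4100922569326, 'cy': 201.65648642200864, 'distortion': array([-0.02219758,  0.        ,  0.        ,  0.        ,  0.        ]), 'eye': array([ 0.07855307, -0.59761399,  0.85851583]), 'rotation': array([ 0.88801508, -0.27494729,  0.11879317, -0.34888593])}
startbox [([0.359, 0.05, 0.036], 0.97), ([0.195, -0.305, 0.039], 0.7), ([0.516, -0.206, 0.034], 0.69)]
cover_grip [([0.376, 0.02, 0.059], 0.81), ([0.521, -0.236, 0.057], 0.73), ([0.195, -0.342, 0.057], 0.65)]
dimmer [([0.576, 0.101, 0.036], 0.83)]
lever_grip [([0.614, -0.433, 0.004], 0.27)]
bottle_mid [([0.605, 0.405, 0.079], 0.75)]
scraper_grip [([0.612, -0.436, 0.0], 0.76)]
cup_mid [([0.771, -0.04, 0.052], 0.82)]
0.8
```

View pics/scene0.png

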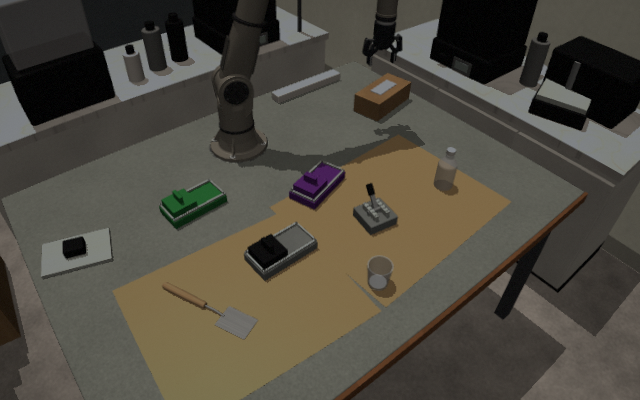

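View pics/side0.png

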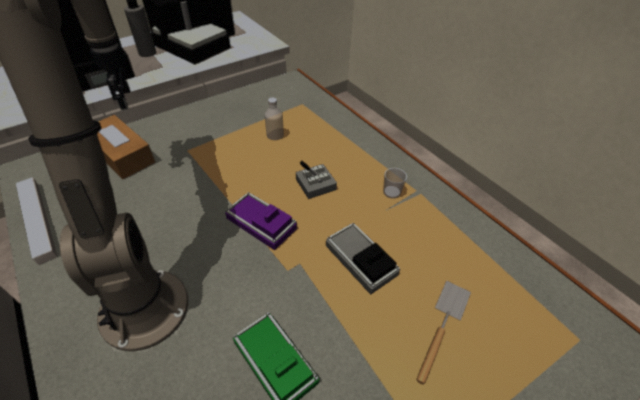

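Scene: the real start box is the grey one with the black cover at (280,247) (scene) / (362,256) (side); purple and green ones are look-alikes; dimmer at (375,213) with the lever leaning away from upright; cup (379,272), bottle (446,170), scraper (210,305).

```bash
cat > h.py <<'E'
from rig import robot
import cv2,numpy as np
from scipy.spatial.transform import Rotation as R
def cloud(c,d,info=None):
    i=info or robot.camera_info(c);f=200/np.tan(np.radians(i["vertical_fov"]/2))
    K=np.array([[f,0,i["cx"]],[0,f,i["cy"]],[0,0,1]])
    v,u=np.mgrid[:400,:640];n=cv2.undistortPoints(np.stack([u,v],-1).reshape(-1,1,2).astype(np.float32),K,i["distortion"]).reshape(400,640,2)
    P=np.dstack([n*d[...,None],d]);W=P@R.from_quat(i["rotation"]).as_matrix().T+i["eye"]
    W[d==0]=np.nan;return W
def st():
    s=robot.observe();r=R.from_quat(s["tcp_rot"]);print(round(s["clock"],2),"tcp",np.round(s["ee_pos"],4),"F",np.round(s["force"],1),"w",round(s["gripper_width"],4),"q",np.round(s["joint_pos"],2));print("axes cols\n",np.round(r.as_matrix(),3));return np.array(s["ee_pos"]),r
E
python3 - <<'E'
from h import *
for c in("scene","side"):
    z=np.load(c+"0.npz");W=cloud(c,z["d"]);p=z["p"].astype(int)
    for n,ctr,rad in(("sb",(.535,-.205),.15),("dim",(.59,.105),.1)):
        m=(np.hypot(W[...,0]-ctr[0],W[...,1]-ctr[1])<rad)
        b=W[m&(abs(W[...,2])<.006)];print(c,n,"bench z",np.median(b[:,2]) if len(b) else 0)
        for lo,hi in((.015,.12),(.025,.045),(.048,.066),(.066,.09),(.09,.15)):
            q=W[m&(W[...,2]>lo)&(W[...,2]<hi)]
            if len(q)>8:
                r=cv2.minAreaRect((q[:,:2]*1000).astype(np.float32));print(lo,hi,len(q),np.round(r[0],1),np.round(r[1],1),round(r[2],1),"mean",np.round(q.mean(0),3))
E
```

```text
scene sb bench z 0.0019197096081815523
0.015 0.12 2157 [ 530.6 -184.2] [ 99.4 192.6] 1.1 mean [ 0.539 -0.194  0.042]
0.025 0.045 1233 [ 530.6 -184.9] [ 99.4 189.9] 1.1 mean [ 0.538 -0.17   0.033]
0.048 0.066 605 [ 528.8 -228.8] [81.7 82.7] 0.6 mean [ 0.535 -0.234  0.059]
0.066 0.09 105 [ 530.  -228.8] [45.7 13.2] 2.1 mean [ 0.533 -0.23   0.08 ]
scene dim bench z 0.000979434518958433
0.015 0.12 1042 [594.5 122.7] [103.2 105.6] 79.3 mean [0.599 0.114 0.045]
0.025 0.045 559 [594.6 122.5] [103.2 105.3] 78.7 mean [0.605 0.112 0.035]
0.048 0.066 227 [594.8 123.5] [64.1 73. ] 80.9 mean [0.596 0.122 0.055]
0.066 0.09 49 [569.4 127.3] [28.  20.4] 6.9 mean [0.573 0.126 0.079]
0.09 0.15 69 [557.4 129.1] [21.2 25.3] 74.1 mean [0.557 0.129 0.103]
side sb bench z -0.00013481446887564363
0.015 0.12 2551 [ 525.2 -187.5] [ 99.3 190.5] 1.6 mean [ 0.518 -0.199  0.041]
0.025 0.045 1463 [ 525.4 -187.4] [ 99.2 190.4] 1.8 mean [ 0.518 -0.174  0.032]
0.048 0.066 773 [ 528.1 -232.1] [81.3 81.6] 0.7 mean [ 0.523 -0.236  0.057]
0.066 0.09 119 [ 527.9 -232.1] [46.  11.9] 1.4 mean [ 0.526 -0.233  0.079]
side dim bench z -0.0003493928959505399
0.015 0.12 886 [590.6 121.4] [104.4 101.9] 81.3 mean [0.581 0.109 0.042]
0.025 0.045 508 [591.3 120.8] [104.3 101.3] 80.5 mean [0.582 0.108 0.034]
0.048 0.066 191 [591.4 121.2] [66.3 69.7] 78.9 mean [0.591 0.117 0.053]
0.066 0.09 22 [566.9 119.7] [19.4 15.6] 35.7 mean [0.567 0.12  0.078]
0.09 0.15 48 [551.8 127.4] [22.6 23.4] 65.6 mean [0.549 0.124 0.104]
```

```bash
cat >> h.py <<'E'
def go(target,xyaw):
    "print tool-axis shift (30mm units) and turn (6deg units) to TCP target, tool down, tool x at yaw (or +180)"
    p,r=st();best=None
    for k in(0,180):
        a=np.radians(xyaw+k);x=np.array([np.cos(a),np.sin(a),0]);z=np.array([0,0,-1.]);T=R.from_matrix(np.stack([x,np.cross(z,x),z],1))
        w=np.degrees((r.inv()*T).as_rotvec())/6
        print("yaw",xyaw+k,"shift",np.round(r.inv().apply(np.array(target)-p)/.03,2),"turn",np.round(w,2))
E
python3 - <<'E'
from h import *
i=robot.camera_info("wrist");print(i["eye"],R.from_quat(i["rotation"]).as_matrix().round(2),i["vertical_fov"])
go((.5925,.122,.23),-9.5)
E
```

```text
[0.11441115 0.5432493  0.37443169] [[ 0.34  0.9   0.28]
 [ 0.94 -0.32 -0.1 ]
 [-0.    0.3  -0.96]] 62.4347370455127
0.8 tcp [0.1859 0.5177 0.2313] F [ 0.4 -0.   0.1] w 0.0854 q [-1.27  0.31  0.01  1.51 -0.    1.32 -0.03]
axes cols
 [[ 0.338  0.    -0.941]
 [ 0.941  0.     0.338]
 [ 0.    -1.     0.   ]]
yaw -9.5 shift [ -7.83   0.04 -17.21] turn [-12.31  10.28  10.28]
yaw 170.5 shift [ -7.83   0.04 -17.21] turn [-10.69 -12.79 -12.79]
```

```bash
sed -i 's/z=np.array(\[0,0,-1.\]);T=R.from_matrix(np.stack(\[x,np.cross(z,x),z\],1))/y=np.array([0,0,-1.]);T=R.from_matrix(np.stack([x,y,np.cross(x,y)],1))/' h.py
python3 - <<'E'
from h import *
go((.5925,.122,.23),-9.5)
E
```

```text
0.8 tcp [0.1859 0.5177 0.2313] F [ 0.4 -0.   0.1] w 0.0854 q [-1.27  0.31  0.01  1.51 -0.    1.32 -0.03]
axes cols
 [[ 0.338  0.    -0.941]
 [ 0.941  0.     0.338]
 [ 0.    -1.     0.   ]]
yaw -9.5 shift [ -7.83   0.04 -17.21] turn [-0.   13.29  0.  ]
yaw 170.5 shift [ -7.83   0.04 -17.21] turn [  0.   -16.71   0.  ]
```

>>> arm_command(rows=[[-1,[-0.52,0,-1.15],[0,0,0]],[-1,[-1.04,0,-2.3],[0,0,0]],[-1,[-1.56,0,-3.45],[0,0,0]],[-1,[-2.08,0,-4.6],[0,0,0]],[-1,[-2.6,0,-5.74],[0,0,0]]], grip_force=20)

```text
clock: 1.22
ee_pos: [0.3227, 0.3847, 0.2315]
tcp_rot: [-0.578, -0.407, 0.407, 0.578]
force: [-0.2, -0.1, 0.5]
gripper_width: 0.0854
```

>>> arm_command(rows=[[-1,[-0.52,0,-1.15],[0,1.0,0]],[-1,[-1.04,0,-2.3],[0,2.0,0]],[-1,[-1.56,0,-3.45],[0,3.0,0]],[-1,[-2.08,0,-4.6],[0,4.0,0]],[-1,[-2.6,0,-5.74],[0,5.0,0]]])

```text
clock: 1.63
ee_pos: [0.4584, 0.253, 0.2316]
tcp_rot: [-0.664, -0.242, 0.241, 0.665]
force: [1.0, 0.5, 0.4]
gripper_width: 0.0854
```

```bash
python3 - <<'E'
from h import *
go((.5925,.122,.23),-9.5)
E
```

```text
1.63 tcp [0.4584 0.253  0.2316] F [1.  0.5 0.4] w 0.0854 q [-0.79  0.26  0.31  1.59 -0.08  1.3   0.24]
axes cols
 [[ 0.767  0.001 -0.642]
 [ 0.642  0.001  0.767]
 [ 0.001 -1.     0.   ]]
yaw -9.5 shift [ 0.62  0.05 -6.22] turn [-0.    8.24  0.01]
yaw 170.5 shift [ 0.62  0.05 -6.22] turn [ 1.000e-02 -2.176e+01  0.000e+00]
```

>>> arm_command(rows=[[-1,[0.12,0,-1.24],[0,1.1,0]],[-1,[0.25,0,-2.5],[0,2.2,0]],[-1,[0.37,0,-3.7],[0,3.3,0]],[-1,[0.5,0,-5.0],[0,4.4,0]],[-1,[0.5,0,-5.0],[0,5.5,0]]])

```text
clock: 2.05
ee_pos: [0.5709, 0.1391, 0.2314]
tcp_rot: [0.709, 0.04, -0.036, -0.703]
force: [-0.5, -2.0, 1.3]
gripper_width: 0.0855
```

```bash
python3 - <<'E'
from h import *
go((.5925,.122,.23),-9.5)
i=robot.camera_info("wrist");p,d=robot.get_image("wrist");cv2.imwrite("pics/w1.png",p[:,:,::-1])
W=cloud("wrist",d,i)
m=(np.hypot(W[...,0]-.592,W[...,1]-.122)<.1)
b=W[m&(abs(W[...,2])<.006)];print("bench z",np.median(b[:,2]) if len(b) else 0)
for lo,hi in((.015,.12),(.025,.045),(.05,.058),(.066,.09),(.09,.15)):
    q=W[m&(W[...,2]>lo)&(W[...,2]<hi)]
    if len(q)>8:
        r=cv2.minAreaRect((q[:,:2]*1000).astype(np.float32));print(lo,hi,len(q),np.round(r[0],1),np.round(r[1],1),round(r[2],1),"mean",np.round(q.mean(0),3))
E
```

```text
2.05 tcp [0.5709 0.1391 0.2314] F [-0.5 -2.   1.3] w 0.0855 q [-0.61  0.41  0.49  1.42 -0.18  1.35 -0.01]
axes cols
 [[ 0.994  0.005 -0.107]
 [ 0.107 -0.008  0.994]
 [ 0.004 -1.    -0.009]]
yaw -9.5 shift [ 0.65  0.05 -0.64] turn [0.08 2.61 0.05]
yaw 170.5 shift [ 0.65  0.05 -0.64] turn [  0.07 -27.39  -0.11]
bench z 0.0011132635904680943
0.015 0.12 8569 [590.8 124.8] [100.4 102.5] 80.7 mean [0.59  0.131 0.047]
0.025 0.045 5232 [591.9 124.6] [100.3 100.3] 80.7 mean [0.595 0.132 0.035]
0.05 0.058 1994 [592.1 124.5] [62.3 69.5] 82.2 mean [0.594 0.127 0.055]
0.066 0.09 263 [570.4 129.7] [19.6 24.5] 89.4 mean [0.573 0.129 0.077]
0.09 0.15 719 [553.6 131.1] [20.  27.2] 79.6 mean [0.553 0.132 0.105]
```

View pics/w1.png

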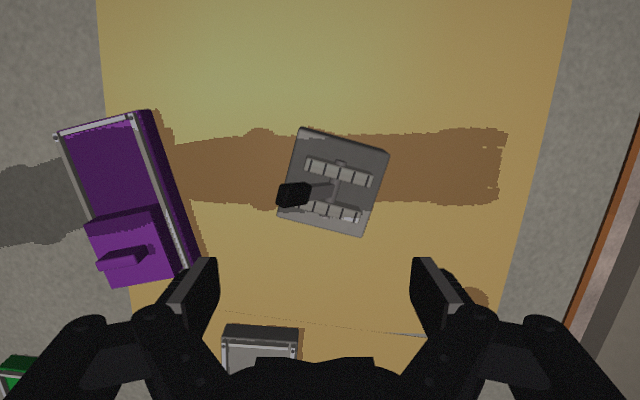

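Wrist picture: dimmer at (335,183), lever leaning to the left (world -x), its grip at (293,194). I square up over it, offset toward the lean, then descend.

>>> arm_command(rows=[[-1,[-0.18,0,-0.38],[0.08,0.9,0.05]],[-1,[-0.18,0,-0.38],[0.08,1.8,0.05]],[-1,[-0.18,0,-0.38],[0.08,2.6,0.05]],[-1,[-0.18,0,-0.38],[0.08,2.6,0.05]],[-1,[-0.18,0,-0.38],[0.08,2.6,0.05]]])

```text
clock: 2.52
ee_pos: [0.5614, 0.1387, 0.2313]
tcp_rot: [-0.702, 0.052, -0.048, 0.708]
force: [-0.8, 0.1, -0.4]
gripper_width: 0.0857
```

```bash
python3 - <<'E'
from h import *
go((.567,.127,.075),-9.3)
E
```

```text
2.52 tcp [0.5614 0.1387 0.2313] F [-0.8  0.1 -0.4] w 0.0857 q [-0.64  0.4   0.53  1.44 -0.21  1.36 -0.24]
axes cols
 [[ 0.99  -0.005  0.141]
 [-0.141  0.009  0.99 ]
 [-0.007 -1.     0.008]]
yaw -9.3 shift [ 0.27  5.2  -0.4 ] turn [-0.08  0.2  -0.06]
yaw 170.7 shift [ 0.27  5.2  -0.4 ] turn [ -0.1  -29.8    0.12]
```

>>> arm_command(rows=[[-1,[0.27,0.6,-0.4],[-0.08,0.2,-0.06]],[-1,[0.27,1.7,-0.4],[-0.08,0.2,-0.06]],[-1,[0.27,2.7,-0.4],[-0.08,0.2,-0.06]],[-1,[0.27,3.2,-0.4],[-0.08,0.2,-0.06]],[-1,[0.27,3.2,-0.4],[-0.08,0.2,-0.06]]])

```text
clock: 2.93
ee_pos: [0.5638, 0.126, 0.1308]
tcp_rot: [0.706, -0.061, 0.054, -0.704]
force: [-1.5, 0.4, -0.3]
gripper_width: 0.0854
```

```bash
python3 - <<'E'
from h import *
robot.get_image("wrist");robot.get_image("wrist")
go((.567,.127,.075),-9.3)
E
```

```text
3.03 tcp [0.5674 0.126  0.1352] F [ 0.  -0.   1.2] w 0.0854 q [-0.61  0.48  0.52  1.58 -0.25  1.15 -0.21]
axes cols
 [[ 0.987 -0.001  0.163]
 [-0.163 -0.001  0.987]
 [-0.001 -1.    -0.001]]
yaw -9.3 shift [-0.02  2.01  0.03] turn [ 0.01 -0.02 -0.01]
yaw 170.7 shift [-0.02  2.01  0.03] turn [1.000e-02 2.998e+01 1.000e-02]
```

>>> arm_command(rows=[[-1,[0,0.8,0],[0,0,0]],[-1,[0,1.6,0],[0,0,0]],[-1,[0,2.0,0],[0,0,0]],[-1,[0,2.0,0],[0,0,0]],[-1,[0,2.0,0],[0,0,0]]])

```text
clock: 3.45
ee_pos: [0.5681, 0.1256, 0.0761]
tcp_rot: [0.705, -0.058, 0.059, -0.704]
force: [0.3, -0.2, 0.6]
gripper_width: 0.0856
```

>>> arm_command(rows=[[-1,[0.2,0,0],[0,0,0]],[-1,[0.4,0,0],[0,0,0]],[-1,[0.6,0,0],[0,0,0]],[-1,[0.75,0,0],[0,0,0]],[-1,[0.84,0,0],[0,0,0]]])

```text
clock: 3.87
ee_pos: [0.5908, 0.1222, 0.076]
tcp_rot: [-0.704, 0.06, -0.057, 0.705]
force: [-6.1, 1.0, 4.1]
gripper_width: 0.0855
```

```bash
python3 - <<'E'
from h import *
p,d=robot.get_image("wrist");cv2.imwrite("pics/w2.png",p[:,:,::-1])
go((.592,.123,.075),-9.3)
E
```

```text
3.92 tcp [0.5915 0.122  0.076 ] F [-6.7  1.6  3.9] w 0.0855 q [-0.56  0.58  0.49  1.58 -0.3   1.06 -0.16]
axes cols
 [[ 0.986 -0.004  0.165]
 [-0.165  0.001  0.986]
 [-0.004 -1.     0.   ]]
yaw -9.3 shift [0.01 0.03 0.04] turn [-0.   -0.04 -0.04]
yaw 170.7 shift [0.01 0.03 0.04] turn [ 0.06 29.96 -0.  ]
```

View pics/w2.png

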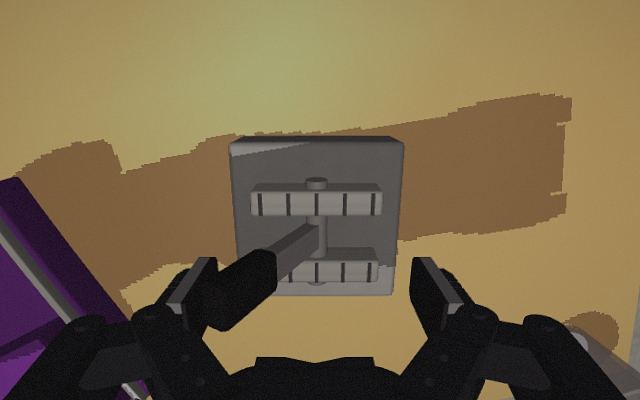

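The lever (grip at (240,290)) is against the left pad between the fingers and the dimmer is square to the jaws; closing will centre it.

>>> arm_command(rows=[[-0.6,[0,0,0],[0,0,0]],[-0.3,[0,0,0],[0,0,0]],[0,[0,0,0],[0,0,0]],[0.2,[0,0,0],[0,0,0]],[0.4,[0,0,0],[0,0,0]]])

```text
clock: 4.33
ee_pos: [0.5926, 0.1212, 0.0757]
tcp_rot: [0.705, -0.059, 0.059, -0.704]
force: [-2.7, 0.9, 0.3]
gripper_width: 0.0263
```

>>> arm_command(rows=[[0.5,[0,0,0],[0,0,0]],[0.6,[0,0,0],[0,0,0]],[0.7,[0,0,0],[0,0,0]],[0.8,[0,0,0],[0,0,0]],[0.9,[0,0,0],[0,0,0]]])

```text
clock: 4.75
ee_pos: [0.5922, 0.1212, 0.0753]
tcp_rot: [0.705, -0.059, 0.059, -0.704]
force: [-4.3, 1.2, 2.6]
gripper_width: 0.0122
```

>>> arm_command(rows=[[1,[0,0,0],[0,0,0]],[1,[0,0,0],[0,0,0]],[1,[0,0,0],[0,0,0]],[1,[0,0,0],[0,0,0]],[1,[0,0,0],[0,0,0]]])

```text
clock: 5.17
ee_pos: [0.5922, 0.1212, 0.0752]
tcp_rot: [0.705, -0.059, 0.059, -0.704]
force: [-4.5, 1.2, 4.9]
gripper_width: 0.0115
```

```bash
python3 - <<'E'
from h import *
go((.592,.123,.075),-9.3);print(robot.observe()["ft_torque"])
E
```

```text
5.17 tcp [0.5922 0.1212 0.0752] F [-4.5  1.2  4.9] w 0.0115 q [-0.56  0.58  0.49  1.58 -0.3   1.06 -0.16]
axes cols
 [[ 0.986 -0.001  0.166]
 [-0.166 -0.001  0.986]
 [-0.    -1.    -0.001]]
yaw -9.3 shift [-0.02  0.01  0.06] turn [ 0.01 -0.04 -0.  ]
yaw 170.7 shift [-0.02  0.01  0.06] turn [1.000e-02 2.996e+01 1.000e-02]
[0.23431798 1.21126345 0.03429123]
```

>>> arm_command(rows=[[0.5,[0,0,0],[0,0,0]],[0,[0,0,0],[0,0,0]],[-0.5,[0,0,0],[0,0,0]],[-0.5,[0,0,0],[0,0,0]],[-0.5,[0,-0.5,0],[0,0,0]]])

```text
clock: 5.58
ee_pos: [0.5904, 0.1207, 0.0873]
tcp_rot: [0.706, -0.061, 0.057, -0.704]
force: [-1.1, -1.3, 0.2]
gripper_width: 0.0641
```

>>> arm_command(rows=[[-0.5,[0,-1,0],[0,0,0]],[-0.5,[0,-2.2,0],[0,0,0]],[-0.5,[0,-3.4,0],[0,0,0]],[-0.5,[0,-4.4,0],[0,0,0]],[-0.5,[0,-4.4,0],[0,0,0]]])

```text
clock: 6.0
ee_pos: [0.5973, 0.1211, 0.2301]
tcp_rot: [-0.704, 0.054, -0.064, 0.706]
force: [1.1, 0.1, 0.5]
gripper_width: 0.0639
```

```bash
cat > lev.py <<'E'
from h import *
import sys
for c in sys.argv[2:]:
    i=robot.camera_info(c);p,d=robot.get_image(c)
    if c==sys.argv[2]: cv2.imwrite(f"pics/{sys.argv[1]}.png",p[:,:,::-1])
    W=cloud(c,d,i);m=(np.hypot(W[...,0]-.592,W[...,1]-.123)<.095)
    ex=np.array([.987,-.162])
    for lo,hi in((.025,.042),(.05,.058),(.07,.09),(.092,.11),(.11,.122),(.122,.14)):
        q=W[m&(W[...,2]>lo)&(W[...,2]<hi)]
        if len(q)>4:
            a=(q[:,:2]-[.592,.123])@ex*1000;b=(q[:,:2]-[.592,.123])@[.162,.987]*1000;print(c,lo,hi,len(q),"x",np.round(np.percentile(a,[3,50,97]),1),"y",np.round(np.percentile(b,[3,97]),1))
E
python3 - <<'E'
from h import *
robot.get_image("wrist");robot.get_image("wrist")
E
python3 lev.py w3 wrist side scene; python3 -c "
from h import *;go((.529,-.231,.23),91.3)"
```

```text
wrist 0.025 0.042 6321 x [-48.   -1.4  47.2] y [-45.3  49.4]
wrist 0.05 0.058 1960 x [-33.2  -0.5  31.9] y [-23.9  28.3]
wrist 0.07 0.09 27 x [-4.1 -0.5  3.2] y [7.9 8.3]
wrist 0.092 0.11 58 x [-5.3  0.1  5.4] y [ 9.5 11.4]
wrist 0.11 0.122 57 x [-5.   0.5  6. ] y [ 8.7 11.3]
wrist 0.122 0.14 384 x [-4.9  0.5  5.8] y [-7.1 10.9]
side 0.025 0.042 483 x [-49.7 -14.6  47. ] y [-51.8  41.6]
side 0.05 0.058 148 x [-33.  -3.  32.] y [-29.2  23.8]
side 0.07 0.09 23 x [-3.6 -2.4  4.1] y [-8.6  6.1]
side 0.092 0.11 25 x [-5.8 -2.6  5.1] y [-12.6   3. ]
side 0.11 0.122 18 x [-6.  -3.9  5.4] y [-11.1   2.3]
side 0.122 0.14 20 x [-4.7 -0.7  4.8] y [-13.9   7.7]
scene 0.025 0.042 550 x [-43.3  21.8  52.2] y [-48.4  47.9]
scene 0.05 0.058 154 x [-31.    6.5  36.1] y [-26.   28.2]
scene 0.07 0.09 22 x [-3.2  3.6  7.4] y [-4.9  8.3]
scene 0.092 0.11 30 x [0.  6.9 9.8] y [-9.5 11. ]
scene 0.11 0.122 17 x [-0.9  6.5 11.3] y [-8.9  8.1]
scene 0.122 0.14 28 x [-1.8  5.2 10.5] y [-8.3 10.5]
6.25 tcp [0.5915 0.1213 0.2204] F [-0.  -0.4 -1.1] w 0.0639 q [-0.58  0.46  0.53  1.38 -0.23  1.36 -0.22]
axes cols
 [[ 0.986 -0.003  0.166]
 [-0.166 -0.001  0.986]
 [-0.003 -1.    -0.002]]
yaw 91.3 shift [ -0.11  -0.3  -11.93] turn [-1.000e-02 -1.681e+01 -4.000e-02]
yaw 271.3 shift [ -0.11  -0.3  -11.93] turn [ 3.000e-02  1.319e+01 -1.000e-02]
```

View pics/w3.png

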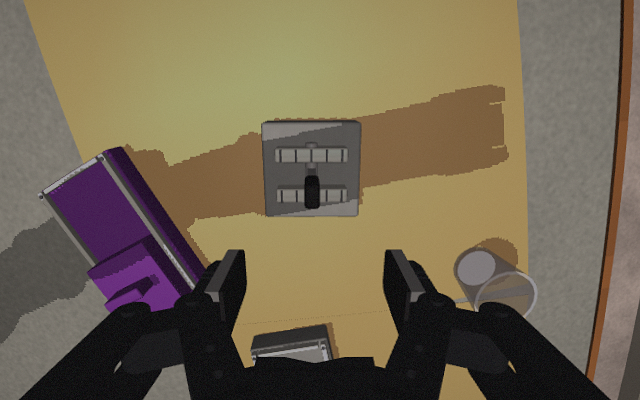

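Lever at (312,190) now stands upright, centred within 1 mm over the box. On to the cover.

>>> arm_command(rows=[[-0.5,[0,0,-1.2],[0,1.1,0]],[-0.5,[0,0,-2.4],[0,2.2,0]],[-0.5,[0,0,-3.6],[0,3.3,0]],[-0.5,[0,0,-4.8],[0,4.4,0]],[-0.5,[0,0,-6.0],[0,5.5,0]]])

```text
clock: 6.67
ee_pos: [0.5611, -0.0575, 0.2207]
tcp_rot: [0.659, -0.259, 0.257, -0.658]
force: [1.1, 0.2, -0.0]
gripper_width: 0.064
```

```bash
python3 -c "
from h import *
robot.get_image('wrist');robot.get_image('wrist')
go((.529,-.231,.23),91.3)"
```

```text
6.77 tcp [ 0.5595 -0.0661  0.2216] F [-0.8 -1.5  0. ] w 0.0641 q [-0.43  0.4   0.72  1.51 -0.26  1.33 -0.45]
axes cols
 [[ 0.726 -0.003  0.688]
 [-0.688 -0.007  0.726]
 [ 0.003 -1.    -0.007]]
yaw 91.3 shift [ 3.04 -0.24 -4.69] turn [  0.06 -22.46  -0.07]
yaw 271.3 shift [ 3.04 -0.24 -4.69] turn [0.06 7.54 0.05]
```

>>> arm_command(rows=[[-0.5,[0.65,-0.1,-1.0],[0.06,1.1,0.05]],[-0.5,[1.3,-0.2,-2.0],[0.06,2.2,0.05]],[-0.5,[2.0,-0.24,-3.0],[0.06,3.3,0.05]],[-0.5,[2.6,-0.24,-4.0],[0.06,4.4,0.05]],[-0.5,[3.04,-0.24,-4.69],[0.06,5.5,0.05]]])

```text
clock: 7.18
ee_pos: [0.5323, -0.2253, 0.2286]
tcp_rot: [-0.556, 0.437, -0.435, 0.558]
force: [-0.8, -0.3, -0.7]
gripper_width: 0.0641
```

```bash
python3 -c "
from h import *
robot.get_image('wrist');robot.get_image('wrist')
go((.529,-.231,.23),91.3)"
```

```text
7.28 tcp [ 0.531  -0.2281  0.2287] F [-0.7 -0.2  0.3] w 0.064 q [-0.21  0.47  0.87  1.46 -0.36  1.38 -0.65]
axes cols
 [[ 0.238 -0.001  0.971]
 [-0.971  0.002  0.238]
 [-0.003 -1.    -0.001]]
yaw 91.3 shift [ 0.08 -0.04 -0.09] turn [-3.000e-02 -2.793e+01 -1.000e-02]
yaw 271.3 shift [ 0.08 -0.04 -0.09] turn [ 0.01  2.07 -0.02]
```

>>> arm_command(rows=[[-0.5,[0.08,0.6,-0.09],[0,1.1,0]],[-0.5,[0.08,1.2,-0.09],[0,2.07,0]],[-0.5,[0.08,1.8,-0.09],[0,2.07,0]],[-0.5,[0.08,2.0,-0.09],[0,2.07,0]],[-0.5,[0.08,2.0,-0.09],[0,2.07,0]]])

```text
clock: 7.7
ee_pos: [0.5315, -0.2218, 0.1667]
tcp_rot: [-0.508, 0.494, -0.487, 0.511]
force: [0.6, -0.2, -0.2]
gripper_width: 0.0638
```

```bash
python3 - <<'E'
from h import *
robot.get_image('wrist')
i=robot.camera_info("wrist");p,d=robot.get_image("wrist");W=cloud("wrist",d,i)
m=(np.hypot(W[...,0]-.529,W[...,1]+.187)<.13)
for lo,hi in((.025,.045),(.05,.064),(.066,.08),(.08,.09)):
    q=W[m&(W[...,2]>lo)&(W[...,2]<hi)]
    if len(q)>8:
        r=cv2.minAreaRect((q[:,:2]*1000).astype(np.float32));print(lo,hi,len(q),np.round(r[0],1),np.round(r[1],1),round(r[2],1),"mean",np.round(q.mean(0),4))
go((.529,-.231,.063),91.3)
E
```

```text
0.025 0.045 13924 [ 528.4 -184.9] [ 97.8 189.7] 1.6 mean [ 0.5339 -0.1541  0.0325]
0.05 0.064 8272 [ 528.4 -229.6] [78.4 80.4] 1.5 mean [ 0.5318 -0.2294  0.0583]
0.066 0.08 70 [ 535.6 -224.3] [10.9 34.6] 71.1 mean [ 0.5496 -0.2285  0.0732]
0.08 0.09 950 [ 528.5 -229.5] [44.6 12. ] 1.4 mean [ 0.5295 -0.2295  0.0841]
7.8 tcp [ 0.533  -0.2235  0.1696] F [ 0.2 -1.1  0. ] w 0.0638 q [-0.23  0.52  0.89  1.55 -0.43  1.27 -0.81]
axes cols
 [[ 0.037  0.002  0.999]
 [-0.999  0.007  0.037]
 [-0.007 -1.     0.002]]
yaw 91.3 shift [ 0.27  3.55 -0.15] turn [ -0.1  -29.86   0.03]
yaw 271.3 shift [ 0.27  3.55 -0.15] turn [-0.02  0.14 -0.07]
```

>>> arm_command(rows=[[-0.5,[0.22,0.9,-0.15],[-0.02,0.1,-0.07]],[-0.5,[0.22,1.8,-0.15],[-0.02,0.1,-0.07]],[-0.5,[0.22,2.7,-0.15],[-0.02,0.1,-0.07]],[-0.5,[0.22,3.2,-0.15],[-0.02,0.1,-0.07]],[-0.5,[0.22,3.5,-0.15],[-0.02,0.1,-0.07]]])

```text
clock: 8.22
ee_pos: [0.5285, -0.2294, 0.0635]
tcp_rot: [0.506, -0.494, 0.493, -0.506]
force: [0.2, -0.4, 1.0]
gripper_width: 0.0642
```

```bash
python3 -c "
from h import *
robot.get_image('wrist');robot.get_image('wrist')
go((.5285,-.2297,.064),91.5)"
```

```text
8.32 tcp [ 0.5286 -0.2297  0.0641] F [ 0.2 -0.5  0.6] w 0.0642 q [-0.18  0.63  0.82  1.68 -0.52  1.06 -0.74]
axes cols
 [[ 0.026 -0.001  1.   ]
 [-1.    -0.     0.026]
 [ 0.    -1.    -0.001]]
yaw 91.5 shift [-0.  0. -0.] turn [-0.000e+00  2.999e+01  1.000e-02]
yaw 271.5 shift [-0.  0. -0.] turn [ 0.01 -0.01  0.  ]
```

Perfectly placed. Close on the rib.

>>> arm_command(rows=[[0,[0,0,0],[0,0,0]],[0.4,[0,0,0],[0,0,0]],[0.6,[0,0,0],[0,0,0]],[0.8,[0,0,0],[0,0,0]],[1,[0,0,0],[0,0,0]]], grip_force=25)

```text
clock: 8.73
ee_pos: [0.5294, -0.2294, 0.0659]
tcp_rot: [-0.506, 0.493, -0.494, 0.507]
force: [-1.6, 1.8, 4.8]
gripper_width: 0.0112
```

>>> arm_command(rows=[[1,[0,0,0],[0,0,0]],[1,[0,0,0],[0,0,0]],[1,[-0.2,0,0],[0,0,0]],[1,[-0.4,0,0],[0,0,0]],[1,[-0.7,0,0],[0,0,0]]])

```text
clock: 9.15
ee_pos: [0.529, -0.2114, 0.0658]
tcp_rot: [0.506, -0.492, 0.496, -0.505]
force: [0.1, -3.1, 5.6]
gripper_width: 0.0113
```

```bash
python3 -c "
from h import *
go((.5285,-.2297,.064),91.5)"
```

```text
9.15 tcp [ 0.529  -0.2114  0.0658] F [ 0.1 -3.1  5.6] w 0.0113 q [-0.23  0.61  0.83  1.7  -0.51  1.05 -0.77]
axes cols
 [[ 0.023  0.004  1.   ]
 [-1.    -0.005  0.023]
 [ 0.005 -1.     0.003]]
yaw 91.5 shift [ 0.61  0.06 -0.03] turn [-0.07 29.97 -0.05]
yaw 271.5 shift [ 0.61  0.06 -0.03] turn [-0.03 -0.03  0.05]
```

>>> arm_command(rows=[[1,[-0.5,-0.05,0],[0,0,0]],[1,[-1.0,-0.05,0],[0,0,0]],[1,[-1.5,-0.05,0],[0,0,0]],[1,[-1.9,-0.05,0],[0,0,0]],[1,[-2.2,-0.05,0],[0,0,0]]])

```text
clock: 9.57
ee_pos: [0.5272, -0.1417, 0.0659]
tcp_rot: [-0.506, 0.493, -0.494, 0.507]
force: [2.8, -3.1, -1.5]
gripper_width: 0.0117
```

>>> arm_command(rows=[[1,[-0.05,0,0],[0,0,0]],[1,[-0.1,0,0],[0,0,0]],[1,[-0.15,0,0],[0,0,0]],[1,[-0.2,0,0],[0,0,0]],[1,[-0.2,0,0],[0,0,0]]])

```text
clock: 9.98
ee_pos: [0.5271, -0.1394, 0.0659]
tcp_rot: [0.506, -0.492, 0.496, -0.505]
force: [4.7, -4.9, -4.7]
gripper_width: 0.0111
```

>>> arm_command(rows=[[1,[-0.1,0,0],[0,0,0]],[1,[-0.1,0,0],[0,0,0]],[1,[-0.1,0,0],[0,0,0]],[1,[-0.1,0,0],[0,0,0]],[1,[-0.1,0,0],[0,0,0]]])

```text
clock: 10.4
ee_pos: [0.5271, -0.1393, 0.066]
tcp_rot: [0.507, -0.492, 0.498, -0.504]
force: [4.8, -9.8, -7.8]
gripper_width: 0.0114
```

>>> arm_command(rows=[[0.5,[0.1,0,0],[0,0,0]],[0,[0.1,0,0],[0,0,0]],[-0.3,[0.1,0,0],[0,0,0]],[-0.3,[0.1,0,0],[0,0,0]],[-0.3,[0.1,-0.5,0],[0,0,0]]])

```text
clock: 10.82
ee_pos: [0.5237, -0.1352, 0.0785]
tcp_rot: [0.507, -0.496, 0.491, -0.505]
force: [0.2, 0.6, -0.0]
gripper_width: 0.0557
```

>>> arm_command(rows=[[-0.3,[0,-0.8,0],[0,0,0]],[-0.3,[0.6,-1.6,0],[0,0,0]],[0.2,[1.4,-2.0,0],[0,0,0]],[0.6,[2.2,-2.0,0],[0,0,0]],[1,[2.7,-2.0,0],[0,0,0]]])

```text
clock: 11.23
ee_pos: [0.5284, -0.2206, 0.1427]
tcp_rot: [-0.506, 0.493, -0.495, 0.506]
force: [0.1, -0.2, 0.4]
gripper_width: 0.0199
```

```bash
python3 - <<'E'
from h import *
robot.get_image('wrist');robot.get_image('wrist')
i=robot.camera_info("wrist");p,d=robot.get_image("wrist");W=cloud("wrist",d,i);cv2.imwrite("pics/w4.png",p[:,:,::-1]);np.savez("w4.npz",p=p,W=W)
for n,c,rad,bands in(("key",(.5285,-.2295),.03,((.025,.033),(.033,.037),(.037,.041),(.041,.045),(.045,.049),(.049,.056),(.056,.08))),("cover",(.527,-.139),.06,((.054,.064),(.08,.09)))):
  m=(np.hypot(W[...,0]-c[0],W[...,1]-c[1])<rad)
  for lo,hi in bands:
    q=W[m&(W[...,2]>lo)&(W[...,2]<hi)]
    if len(q)>8:
        r=cv2.minAreaRect((q[:,:2]*1000).astype(np.float32));print(n,lo,hi,len(q),np.round(r[0],1),np.round(r[1],1),round(r[2],1),"med",np.round(np.median(q,0),4))
go((.5285,-.2295,.07),91.5)
E
```

```text
key 0.025 0.033 2423 [ 528.5 -229.4] [59.5 59.6] 11.8 med [ 0.5336 -0.2288  0.0304]
key 0.033 0.037 84 [ 529.6 -229.4] [35.8 35.3] 56.5 med [ 0.5426 -0.2289  0.0363]
key 0.037 0.041 786 [ 528.3 -229.5] [36.9 36.8] 13.1 med [ 0.5337 -0.2285  0.0383]
key 0.041 0.045 45 [ 535.9 -229.2] [10.7 25.2] 2.4 med [ 0.5395 -0.2288  0.0433]
key 0.045 0.049 854 [ 528.5 -229.6] [25.2 24.9] 65.4 med [ 0.5287 -0.2294  0.0473]
cover 0.054 0.064 9225 [ 525.6 -139.4] [78.5 80.6] 1.5 med [ 0.5317 -0.1473  0.0584]
cover 0.08 0.09 1288 [ 525.9 -139.9] [45.5 12.7] 1.1 med [ 0.5275 -0.1406  0.0842]
11.38 tcp [ 0.5276 -0.2188  0.1411] F [ 0.4  0.1 -0.5] w 0.0002 q [-0.25  0.54  0.89  1.61 -0.44  1.2  -0.81]
axes cols
 [[ 0.022 -0.     1.   ]
 [-1.     0.     0.022]
 [-0.    -1.    -0.   ]]
yaw 91.5 shift [0.36 2.37 0.02] turn [ 0.   29.96  0.  ]
yaw 271.5 shift [0.36 2.37 0.02] turn [ 0.   -0.04 -0.  ]
```

View pics/w4.png

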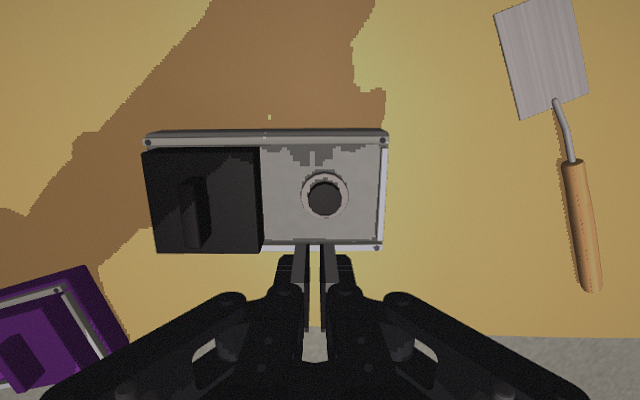

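Cover is fully aside (left, (200,200)), key at (325,195): top about 47 mm high, centred where expected. Moving to just above it, fingers shut.

>>> arm_command(rows=[[1,[0.36,0.7,0.02],[0,0,0]],[1,[0.36,1.4,0.02],[0,0,0]],[1,[0.36,2.1,0.02],[0,0,0]],[1,[0.36,2.6,0.02],[0,0,0]],[1,[0.36,2.6,0.02],[0,0,0]]])

```text
clock: 11.8
ee_pos: [0.527, -0.2244, 0.0591]
tcp_rot: [0.507, -0.496, 0.49, -0.506]
force: [-0.4, 0.5, -0.2]
gripper_width: 0.0
```

>>> arm_command(rows=[[1,[0,0.1,0],[0,0,0]],[1,[0,0.2,0],[0,0,0]],[1,[0,0.3,0],[0,0,0]],[1,[0,0.3,0],[0,0,0]],[1,[0,0.3,0],[0,0,0]]])

```text
clock: 12.22
ee_pos: [0.5297, -0.2289, 0.0547]
tcp_rot: [-0.506, 0.493, -0.494, 0.506]
force: [0.2, 1.1, -0.6]
gripper_width: -0.0
```

```bash
python3 -c "
from h import *
go((.5285,-.2295,.047),91.5)"
```

```text
12.22 tcp [ 0.5297 -0.2289  0.0547] F [ 0.2  1.1 -0.6] w -0.0 q [-0.18  0.64  0.82  1.69 -0.53  1.05 -0.73]
axes cols
 [[ 0.025  0.002  1.   ]
 [-1.    -0.001  0.025]
 [ 0.001 -1.     0.002]]
yaw 91.5 shift [ 0.02  0.26 -0.04] turn [-1.000e-02  2.999e+01 -2.000e-02]
yaw 271.5 shift [ 0.02  0.26 -0.04] turn [-0.01 -0.01  0.01]
```

Now down in slow steps.

>>> arm_command(rows=[[1,[0,0.06,-0.03],[0,0,0]],[1,[0,0.12,-0.03],[0,0,0]],[1,[0,0.18,-0.03],[0,0,0]],[1,[0,0.24,-0.03],[0,0,0]],[1,[0,0.24,-0.03],[0,0,0]]])

```text
clock: 12.63
ee_pos: [0.5284, -0.229, 0.0468]
tcp_rot: [0.506, -0.493, 0.494, -0.506]
force: [-1.1, 0.5, 1.1]
gripper_width: 0.0
```

>>> arm_command(rows=[[1,[0,0.03,0],[0,0,0]],[1,[0,0.06,0],[0,0,0]],[1,[0,0.09,0],[0,0,0]],[1,[0,0.12,0],[0,0,0]],[1,[0,0.12,0],[0,0,0]]])

```text
clock: 13.05
ee_pos: [0.5284, -0.229, 0.0435]
tcp_rot: [-0.506, 0.493, -0.494, 0.506]
force: [-1.2, 1.8, 4.7]
gripper_width: -0.0001
```

>>> arm_command(rows=[[1,[0,0.03,0],[0,0,0]],[1,[0,0.06,0],[0,0,0]],[1,[0,0.09,0],[0,0,0]],[1,[0,0.12,0],[0,0,0]],[1,[0,0.12,0],[0,0,0]]])

```text
clock: 13.47
ee_pos: [0.5284, -0.229, 0.041]
tcp_rot: [-0.506, 0.493, -0.494, 0.507]
force: [-2.3, 1.8, 10.6]
gripper_width: -0.0001
```

>>> arm_command(rows=[[1,[0,0.02,0],[0,0,0]],[1,[0,0.04,0],[0,0,0]],[1,[0,0.05,0],[0,0,0]],[1,[0,0.05,0],[0,0,0]],[1,[0,0.05,0],[0,0,0]]])

```text
clock: 13.88
ee_pos: [0.5284, -0.2291, 0.0409]
tcp_rot: [-0.506, 0.494, -0.494, 0.507]
force: [-4.7, 3.5, 17.9]
gripper_width: -0.0001
```

>>> arm_command(rows=[[1,[0,-0.03,0],[0,0,0]],[1,[0,-0.03,0],[0,0,0]],[1,[0,-0.03,0],[0,0,0]],[1,[0,-0.03,0],[0,0,0]],[1,[0,-0.03,0],[0,0,0]]])

```text
clock: 14.3
ee_pos: [0.5284, -0.229, 0.0409]
tcp_rot: [-0.506, 0.494, -0.494, 0.507]
force: [-3.7, 3.2, 13.8]
gripper_width: -0.0002
```

>>> arm_command(rows=[[1,[0,0,0],[0,0,0]],[1,[0,-0.3,0],[0,0,0]],[1,[0,-0.6,0],[0,0,0]],[1,[0,-1.2,0],[0,0,0]],[1,[0,-2.0,0],[0,0,0]]])

```text
clock: 14.72
ee_pos: [0.527, -0.2279, 0.0979]
tcp_rot: [0.507, -0.495, 0.493, -0.506]
force: [0.5, 0.9, -0.2]
gripper_width: -0.0
```

>>> arm_command(rows=[[0.5,[-0.7,-0.8,0],[0,0,0]],[0,[-1.4,-0.8,0],[0,0,0]],[-0.3,[-2.1,-0.8,0],[0,0,0]],[-0.3,[-2.8,-0.8,0],[0,0,0]],[-0.3,[-3.0,-0.8,0],[0,0,0]]])

```text
clock: 15.13
ee_pos: [0.5266, -0.1342, 0.1225]
tcp_rot: [-0.507, 0.493, -0.492, 0.508]
force: [-1.3, 0.5, 0.0]
gripper_width: 0.0556
```

```bash
python3 - <<'E'
from h import *
robot.get_image('wrist');robot.get_image('wrist')
i=robot.camera_info("wrist");p,d=robot.get_image("wrist");W=cloud("wrist",d,i)
for n,c,rad,bands in(("key",(.5285,-.2295),.013,((.033,.056),)),("cover",(.527,-.139),.06,((.054,.064),(.08,.09)))):
  m=(np.hypot(W[...,0]-c[0],W[...,1]-c[1])<rad)
  for lo,hi in bands:
    q=W[m&(W[...,2]>lo)&(W[...,2]<hi)]
    if len(q)>8:
        r=cv2.minAreaRect((q[:,:2]*1000).astype(np.float32));print(n,lo,hi,len(q),np.round(r[0],1),np.round(r[1],1),round(r[2],1),"med",np.round(np.median(q,0),4))
go((.5262,-.1396,.066),91.5)
E
```

```text
key 0.033 0.056 1113 [ 528.4 -229.1] [25.6 25.1] 25.0 med [ 0.5299 -0.2279  0.0472]
cover 0.054 0.064 11629 [ 526.2 -139.6] [78.1 80.5] 1.7 med [ 0.5315 -0.1376  0.0584]
cover 0.08 0.09 1382 [ 526.2 -139.8] [44.7 11.5] 1.4 med [ 0.5278 -0.1395  0.0843]
15.28 tcp [ 0.5261 -0.1393  0.1229] F [ 0.4  0.1 -0.4] w 0.0553 q [-0.42  0.51  0.9   1.71 -0.43  1.13 -0.94]
axes cols
 [[ 0.026  0.001  1.   ]
 [-1.    -0.002  0.026]
 [ 0.002 -1.     0.   ]]
yaw 91.5 shift [0.01 1.9  0.  ] turn [-3.e-02  3.e+01 -1.e-02]
yaw 271.5 shift [0.01 1.9  0.  ] turn [-0.   -0.    0.02]
```

Key is back up (47.2 mm), cover still aside. Re-grip the rib and slide home.

>>> arm_command(rows=[[-0.3,[0,0.6,0],[0,0,0]],[-0.3,[0,1.2,0],[0,0,0]],[-0.3,[0,1.6,0],[0,0,0]],[-0.3,[0,1.87,0],[0,0,0]],[-0.3,[0,1.87,0],[0,0,0]]])

```text
clock: 15.7
ee_pos: [0.5245, -0.1399, 0.0652]
tcp_rot: [0.507, -0.495, 0.494, -0.505]
force: [0.4, -0.3, 0.4]
gripper_width: 0.0554
```

>>> arm_command(rows=[[0,[0,0,0],[0,0,0]],[0.4,[0,0,0],[0,0,0]],[0.7,[0,0,0],[0,0,0]],[1,[0,0,0],[0,0,0]],[1,[0,0,0],[0,0,0]]])

```text
clock: 16.12
ee_pos: [0.5269, -0.1395, 0.0679]
tcp_rot: [-0.506, 0.493, -0.495, 0.507]
force: [-0.6, -1.3, 2.1]
gripper_width: 0.0114
```

>>> arm_command(rows=[[1,[0,0,0],[0,0,0]],[1,[0.3,0,0],[0,0,0]],[1,[0.8,0,0],[0,0,0]],[1,[1.3,0,0],[0,0,0]],[1,[1.8,0,0],[0,0,0]]])

```text
clock: 16.53
ee_pos: [0.5281, -0.1913, 0.0679]
tcp_rot: [-0.505, 0.494, -0.493, 0.508]
force: [-0.5, 3.7, 7.1]
gripper_width: 0.011
```

>>> arm_command(rows=[[1,[0.3,0,0],[0,0,0]],[1,[0.6,0,0],[0,0,0]],[1,[0.9,0,0],[0,0,0]],[1,[1.1,0,0],[0,0,0]],[1,[1.2,0,0],[0,0,0]]])

```text
clock: 16.95
ee_pos: [0.5291, -0.2289, 0.0679]
tcp_rot: [-0.506, 0.493, -0.494, 0.507]
force: [-1.2, 2.8, 7.1]
gripper_width: 0.0113
```

>>> arm_command(rows=[[1,[0.05,0,0],[0,0,0]],[1,[0.1,0,0],[0,0,0]],[1,[0.15,0,0],[0,0,0]],[1,[0.2,0,0],[0,0,0]],[1,[0.2,0,0],[0,0,0]]])

```text
clock: 17.37
ee_pos: [0.5291, -0.2296, 0.0678]
tcp_rot: [-0.505, 0.495, -0.491, 0.509]
force: [-3.2, 9.3, 12.3]
gripper_width: 0.0109
```

>>> arm_command(rows=[[0.5,[-0.1,0,0],[0,0,0]],[0,[-0.15,0,0],[0,0,0]],[-0.3,[-0.15,0,0],[0,0,0]],[-0.3,[-0.15,0,0],[0,0,0]],[-0.3,[-0.15,-0.5,0],[0,0,0]]])

```text
clock: 17.78
ee_pos: [0.5261, -0.2295, 0.0792]
tcp_rot: [0.507, -0.496, 0.492, -0.505]
force: [-1.0, 1.0, -0.2]
gripper_width: 0.0551
```

>>> arm_command(rows=[[-0.3,[0,-1,0],[0,0,0]],[-0.3,[0,-2,0],[0,0,0]],[-0.3,[0,-3,0],[0,0,0]],[-0.3,[0,-4,0],[0,0,0]],[-0.3,[0,-4,0],[0,0,0]]])

```text
clock: 18.2
ee_pos: [0.5311, -0.2338, 0.2084]
tcp_rot: [-0.505, 0.49, -0.498, 0.507]
force: [-0.1, -1.8, 0.7]
gripper_width: 0.0554
```

```bash
python3 - <<'E'
from h import *
robot.get_image('wrist');robot.get_image('wrist')
i=robot.camera_info("wrist");p,d=robot.get_image("wrist");W=cloud("wrist",d,i)
m=(np.hypot(W[...,0]-.529,W[...,1]+.187)<.13)
for lo,hi in((.025,.045),(.05,.064),(.08,.09)):
    q=W[m&(W[...,2]>lo)&(W[...,2]<hi)]
    r=cv2.minAreaRect((q[:,:2]*1000).astype(np.float32));print(lo,hi,len(q),np.round(r[0],1),np.round(r[1],1),round(r[2],1))
st()
for n in("bottle_mid","scraper_grip","cup_mid"):
  for c in("scene","side"):
    robot.get_image(c);print(n,c,[np.round(r["location"],3).tolist() for r in robot.look_for(n,c)][:1])
E
python3 lev.py s5 scene side
```

```text
0.025 0.045 11450 [ 528.1 -184.8] [ 97.1 190.2] 1.2
0.05 0.064 6672 [ 528.1 -229.6] [78.9 80.3] 1.6
0.08 0.09 723 [ 528.6 -229.4] [44.1 11. ] 1.4
18.35 tcp [ 0.528  -0.2306  0.2016] F [ 0.6 -0.2 -0.1] w 0.0555 q [-0.24  0.5   0.92  1.51 -0.4   1.33 -0.83]
axes cols
 [[ 0.024  0.     1.   ]
 [-1.    -0.001  0.024]
 [ 0.001 -1.     0.   ]]
bottle_mid scene []
bottle_mid side [[0.605, 0.403, 0.081]]
scraper_grip scene [[0.623, -0.422, 0.004]]
scraper_grip side [[0.613, -0.436, 0.004]]
cup_mid scene [[0.773, -0.035, 0.05]]
cup_mid side []
scene 0.025 0.042 541 x [-42.9  22.7  51.7] y [-48.5  49. ]
scene 0.05 0.058 157 x [-30.2   7.2  36.2] y [-26.5  27.7]
scene 0.07 0.09 22 x [-0.9  4.7  7. ] y [-7.3  8.3]
scene 0.092 0.11 27 x [3.3 6.1 9.2] y [-9.7 11. ]
scene 0.11 0.122 22 x [-1.2  5.9  8.8] y [-9.7  9.1]
scene 0.122 0.14 25 x [-4.   4.8 10.3] y [-8.   9.5]
side 0.025 0.042 490 x [-49.7 -14.8  46.8] y [-51.6  41.8]
side 0.05 0.058 153 x [-32.9  -3.9  32.4] y [-30.1  24.8]
side 0.07 0.09 24 x [-4.2 -2.6  5.1] y [-9.9  6.7]
side 0.092 0.11 26 x [-5.8 -3.8  5.7] y [-12.    3.5]
side 0.11 0.122 18 x [-6.6 -2.   6.9] y [-13.    2.7]
side 0.122 0.14 19 x [-5.4 -0.7  5.7] y [-11.3   6.8]
```

View pics/s5.png

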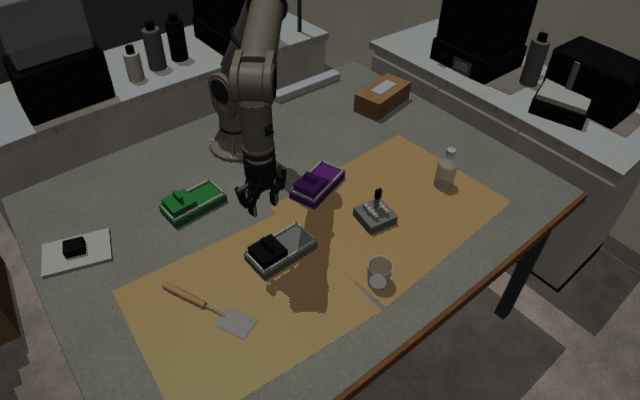

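The last scene picture shows the cover home at (268,248) and the lever upright at (378,195). The bottle, cup and scraper are where they were, and the arm is clear.

```bash
python3 -c "
from rig import robot
print(robot.sign_off())"
```

```text
the job is handed in; nothing more can be done
None
```

The job is done and handed in at about 19 s of the 72 s allowed; `sign_off` gave no verdict.

- **Lever:** I clamped it between the pads directly over the hinge, then let go. The wrist camera showed it within about 1 mm of straight up over its length. A later check from the side and scene cameras found it unchanged.
- **Cover:** It slid 90 mm aside until it met the stop. After the key press it slid back to its stop, and the last wrist measurement puts it within 0.2 mm of where it started.
- **Key:** Contact was at 46.8 mm and the bottom at 40.9 mm, which is about the full 6 mm. I held it down for roughly 0.9–1.0 s. The highest force read was 17.9 N, below the 30 N at which it breaks. It came back up to 47.2 mm.
- **Bystanders:** The bottle, scraper and cup were within a few mm of their first readings, which is within the error of the detector. In the last check it missed the bottle in the scene view and the cup in the side view. Both looked unmoved in the last scene picture.
- **Disagreements:** The three cameras differ by 2–3 mm on absolute positions. My finger ends also rested lightly on the cover's hood while gripping the rib, adding a vertical force of at most about 12 N.

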